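# Park the captive screw of the blue-topped junction box

### The arm

A 6-joint arm with a two-finger parallel gripper is mounted at the origin on a cart in front of the work surface, level with it; the furniture and walls round the work are solid. World frame = base frame: x ahead of the robot, y to its left, z up, the work surface at z = 0. Lengths are in m, angles in degrees, forces in N, time in s.
With the tool pointing down it reaches from about 0.35 to 0.875 m from the base axis. Payload 4.2 kg.
Tool frame: the origin (TCP) lies on the centre line of the jaws, within the pads' length; the fingertips stand 19 mm ahead of it and the grasp point (between the pads) is the TCP; x points along the fingers, y is the direction in which the jaws open and shut, and the axes are right-handed (so a half turn about x gives the same grasp; the last joint's range is limited). The gripper opens to 87 mm and grips with 3 to 60 N. Pads are 19 mm wide; open, the fingers measure 117 mm over their backs; the gripper's body (75 mm by 190 mm) begins 51 mm behind the grasp point.
Start: joints at [-57.491, 22.042, 0.453, 0, -68.411, -14.817], TCP at [0.19, -0.595, 0.242] pointing down, gripper open.
Joint ranges: [-179.83, 179.83], [-69.29, 118.12], [-61.27, 80.66], [-181.25, 117.63], [-171.15, -9.14], [-177.46, 177.46]. Speed limits (degrees/s): [159.86, 159.86, 180, 180, 180, 180].

### API

Orientations are given as a 3x3 rotation matrix whose columns are the frame's x, y, z axes.
In Python, from station import * gives the robot as it stands.
- The arm moves only by the shell command python3 -m creep 'ROWS'. ROWS is JSON, a list of rows, each a list of 5 numbers: the opening, from 0 (shut) to 1 (fully open), then the shift along the world's x, y, z in mm, then the turn about the world's z in rad. In form: [[jaw, x, y, z, turn], ...]. A call has exactly 8 rows; each row is the pose to reach, as a shift and turn from the pose measured when the call began; what a row does not reach only later rows make up. A row lasts 1/10 s, in which the tool goes at most 50 mm and 8.59 degrees, less where a joint would pass 70% of its speed; a pose out of reach is approached as far as the arm can. A call with a gripper value outside its range is refused whole. The fingers move at their own pace and stop on an object; the grip force is fixed at half the most. Time passes only in rows, so rows that repeat a pose let the fingers close, or fill a call up. It gives the time, the measured TCP pose, the force and the opening at its end, in the units of the state.
- sense(): the state, without advancing time (a new reading comes with each control period).
- capture(name): name is "scene" or "top" or "wrist"; returns a dict with "image" (420x560x3 uint8, blue, green, red), "z_map" (420x560 float32, m along the optical axis (not along the pixel's ray), 0 where there is no reading), "mtx" (3x3 intrinsics, pixels), "eye" and "attitude" of the camera in the world. Camera axes: x right, y up, looking along -z (the intrinsics and any distortion apply to the point x, -y, -z); pixel columns grow to the right and rows downward; lengths in m; the calibration is good to about 2 mm. A picture is of the moment at which its call begins.
- finish_job(): hands the job in, once; it reports no verdict.
Trained networks look in a picture, given as the dict that the camera call returned (one of the last four; its "shot" number tells which), for a name from the list of things; names that differ only in an ending like _2 or _b are one class to them, and where a whole thing is asked for, a point or a joint stands for the part that bears it (a point fixed in the world has none). Each returns a list of dicts, best first, with "confidence" (0 to 1); they miss things now and then, are a little off and sometimes report something else, mostly with a low value. They report only what shows in the picture. A call takes as long as a camera call.
- look_for(picture, thing): "box" ([left, top, right, bottom] in pixels, round what is visible of it).
- mark_of(picture, thing): "centre" ([column, row] in pixels: a listed point, or the origin of a listed thing).
The state is a dict: "time_s": time; "joints": joint angles; "joint_velocities": joint speeds; "effort": joint torques, N m; "tcp_pos": TCP position; "ee_rot": TCP orientation; "wrist_force": force on the tool from outside, world axes, zero at the start; "moment": the same for the moment, N m; "gripper_width": opening from 0.0 (shut) to 1.0 (fully open).
Only numpy, scipy, OpenCV 4.12 (cv2) and the standard library are available. Lean on these libraries where they do the work, as an engineer would, in place of code of your own. Each camera call takes 0.05 s, during which the arm holds its last target.

### The job

The blue cover of the belt sensor's junction box is due to come off: park its spring-loaded captive screw in the out position. Pull its black knob up about 18 mm against the spring so that the cross pin is clear of its notches, turn it counter-clockwise (seen from above) along the thread to its end stop, some 70 degrees on, and let go so that the screw stays out. Leave the white-topped box's screw as it is.

Things in the scene. Friction and masses are not known exactly. Their poses are not given: they have to be found in the camera images.
- blue_grip (a point): Grip centre of the black knob (bar 34 mm long, 14 thick, 32 high, white line on top) of the captive screw amid the blue-topped box (fixed, 90x90, cover 50 mm above the table). On the screw axis, at rest 44 mm above the cover, 14 below the knob's top. Turns with the knob: x along the bar, y across its 14 mm (pinch along y), z up. Below it a brass collar, 40 across, 21 above the cover
- blue_lift (a joint): How far the blue box's screw is pulled up, m: 0 at rest, 0.025 at the limit; its spring pulls down 3 N at 0, 6.8 N at 0.025. From 0.0125 on the cross pin is clear of its notches and over the thread's start; the thread rises to about 0.0145 at the end stop. Let go unturned it snaps back to 0; resting on the thread it stays up by friction
- blue_turn (a joint): Turn of the blue box's screw, rad, growing counter-clockwise seen from above: about 0 at rest with the cross pin in its notches (there it cannot turn beyond about 0.1), 1.2 at the end stop. It turns lightly, a few hundredths of a N m
- white_grip (a point): The same point on the knob of the white-topped junction box, otherwise the same as the blue one; not to be disturbed. Mind the tall 40 mm square post behind the table at about x = 0.61, y = 0.10

How it is judged:
By the outcome, as a careful person would: the job done as asked, in the order asked, and still so for the second after the job is handed in, with the robot touching nothing.
It also fails if it takes over 32 s, if anything falls off the work surface, if the arm or the gripper's body presses on something with over 40 N, if the wrist force passes 120 N, or if a joint passes its speed limit or range.

## Working session

There is one attempt and no reset: what is moved stays moved. The work goes in short steps, Python scripts to look and compute and a shell command to move; the robot and the scene stay as the last step left them, time stands still between calls to the robot, and variables do not carry over. Pictures are saved under pics/ and viewed, and the job is handed in when it is done.

```bash
mkdir -p pics
cat > h.py <<'E'
from station import *
import numpy as np, cv2
def px2w(c,u,v,z=None):
    K=np.array(c["mtx"]); 
    if z is None: z=float(np.median(c["z_map"][int(v)-1:int(v)+2,int(u)-1:int(u)+2]))
    p=np.array([(u-K[0,2])*z/K[0,0],-(v-K[1,2])*z/K[1,1],-z])
    return np.array(c["attitude"])@p+np.array(c["eye"])
E
python3 - <<'E'
from h import *
s=sense();print({k:np.round(s[k],3).tolist() for k in s})
for n in ["scene","top"]:
    c=capture(n);cv2.imwrite(f"pics/{n}0.png",c["image"]);print(n,c.keys(),np.round(c["eye"],3),np.round(c["attitude"],3).tolist(),np.round(c["mtx"],1).tolist())
    for t in ["blue_grip","white_grip"]:
        for m in mark_of(c,t)[:3]: print(t,m, px2w(c,*m["centre"]).round(4))
        print(look_for(c,t)[:2])
E
```

```text
{'time_s': 0.0, 'joints': [-57.489, 22.091, 0.378, -0.029, -68.414, -14.815], 'joint_velocities': [-0.007, 0.041, -0.03, -0.025, 0.036, -0.08], 'effort': [-0.0, -39.066, 18.741, 4.22, 0.011, -0.0], 'tcp_pos': [0.19, -0.595, 0.24], 'ee_rot': [[-0.001, -0.304, 0.953], [0.002, 0.953, 0.304], [-1.0, 0.002, -0.0]], 'wrist_force': [0.433, 0.283, 0.223], 'moment': [-0.011, -0.022, 0.042], 'gripper_width': 1.001}
scene dict_keys(['image', 'z_map', 'mtx', 'eye', 'attitude', 'shot']) [0.121 0.522 0.45 ] [[-0.891, 0.165, -0.424], [-0.454, -0.35, 0.819], [-0.014, 0.922, 0.387]] [[389.1, 0.0, 274.1], [0.0, 389.1, 206.4], [0.0, 0.0, 1.0]]
blue_grip {'centre': [307.2, 196.6], 'confidence': 0.67} [ 0.4627 -0.3202  0.0954]
[{'box': [301.0, 189.6, 318.0, 208.5], 'confidence': 0.59}]
white_grip {'centre': [258.2, 240.9], 'confidence': 0.88} [ 0.4557 -0.0567  0.0979]
white_grip {'centre': [308.3, 195.5], 'confidence': 0.31} [ 0.46   -0.3206  0.0987]
[{'box': [245.5, 231.6, 264.4, 260.2], 'confidence': 0.85}]
top dict_keys(['image', 'z_map', 'mtx', 'eye', 'attitude', 'shot']) [ 0.401 -0.193  0.944] [[0.012, 0.994, -0.107], [-1.0, 0.009, -0.027], [-0.025, 0.108, 0.994]] [[387.6, 0.0, 278.6], [0.0, 387.6, 206.1], [0.0, 0.0, 1.0]]
blue_grip {'centre': [346.5, 222.7], 'confidence': 0.41} [ 0.4578 -0.3192  0.0908]
[{'box': [342.9, 215.3, 355.2, 231.3], 'confidence': 0.72}, {'box': [344.8, 217.7, 355.7, 231.9], 'confidence': 0.64}]
white_grip {'centre': [226.1, 215.3], 'confidence': 0.62} [ 0.4702 -0.0558  0.1053]
[]
```

Run:
```python
import cv2
a=cv2.imread("pics/top0.png");b=cv2.imread("pics/scene0.png")
import numpy as np
t=cv2.resize(a[170:270,190:390],(800,400),interpolation=cv2.INTER_CUBIC)
cv2.imwrite("pics/t1.png",t)
```

```text
(no output)
```

View pics/t1.png

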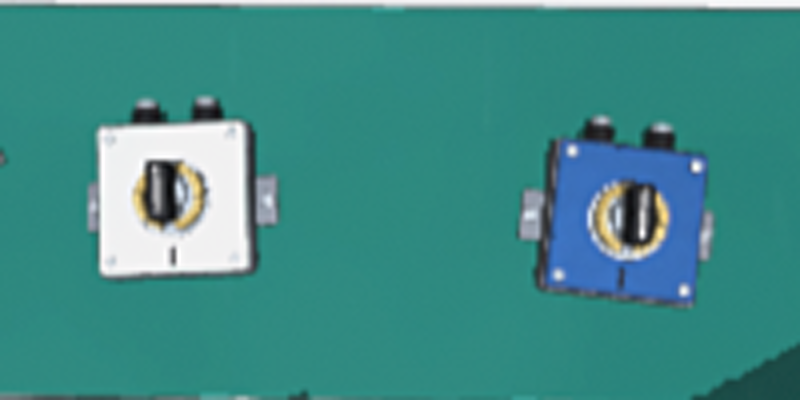

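View pics/top0.png

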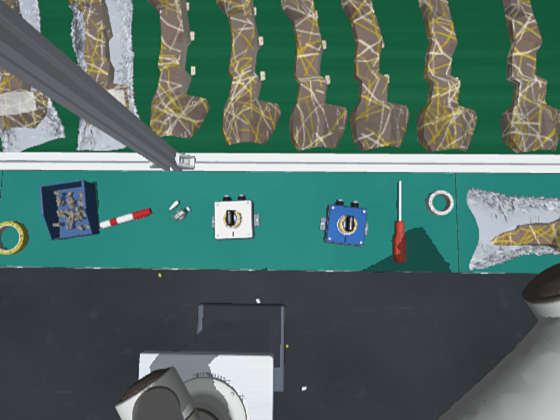

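View pics/scene0.png

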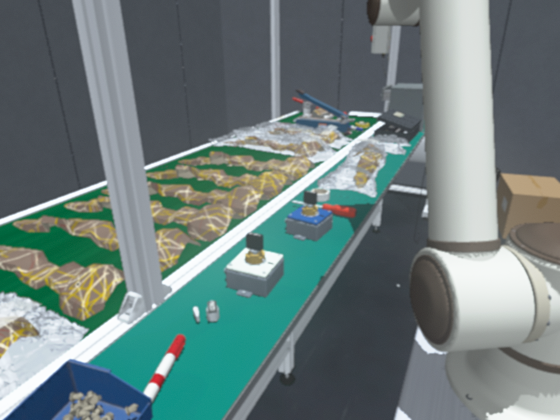

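The top view shows the blue box at about (346, 225) px, yawed slightly clockwise, with the knob bar roughly along world x. The white box is at about (234, 219). Next I work out the box centre and yaw.

Run:
```python
from h import *
c=capture("top");im=c["image"]
K=np.array(c["mtx"]);A=np.array(c["attitude"]);e=np.array(c["eye"])
def onz(u,v,z):
    d=A@np.array([(u-K[0,2])/K[0,0],-(v-K[1,2])/K[1,1],-1]);return e+d*(z-e[2])/d[2]
hsv=cv2.cvtColor(im,cv2.COLOR_BGR2HSV)
m=cv2.inRange(hsv,(105,110,80),(125,255,255));m[:, :300]=0;m[:,400:]=0
m=cv2.morphologyEx(m,cv2.MORPH_OPEN,np.ones((3,3)))
r=cv2.minAreaRect(cv2.findNonZero(m));print(r)
b=cv2.boxPoints(r);P=np.array([onz(u,v,.05)[:2] for u,v in b]);print(P.round(4),P.mean(0).round(4))
for i in range(4): d=P[(i+1)%4]-P[i];print(np.hypot(*d).round(4),np.degrees(np.arctan2(d[1],d[0])).round(1))
# knob top depth pts
v,u=np.mgrid[205:245,330:370]
Q=np.array([px2w(c,x,y,float(c["z_map"][y,x])) for x,y in zip(u.ravel(),v.ravel())])
T=Q[(Q[:,2]>.098)];print(len(T),T.mean(0).round(4),T.min(0),T.max(0))
```

```text
((346.2195129394531, 224.5243682861328), (37.4362907409668, 37.65715408325195), 6.34019136428833)
[[ 0.4176 -0.2772]
 [ 0.504  -0.2868]
 [ 0.4952 -0.3724]
 [ 0.4092 -0.3619]] [ 0.4565 -0.3246]
0.087 -6.4
0.086 -95.9
0.0867 173.0
0.0851 84.3
116 [ 0.4517 -0.3163  0.1565] [ 0.40085724 -0.33138858  0.098666  ] [ 0.47147097 -0.19258965  0.94427741]
```

```bash
python3 -m creep '[[1,33,34,0,-0.05],[1,66,68,0,-0.1],[1,100,102,0,-0.15],[1,133,135,0,-0.21],[1,166,169,0,-0.26],[1,200,203,0,-0.31],[1,233,237,-10,-0.36],[1,267,271,-20,-0.41]]'
python3 - <<'E'
from h import *
s=sense();print({k:np.round(s[k],3).tolist() for k in s})
c=capture("wrist");cv2.imwrite("pics/w1.png",c["image"])
for t in ["blue_grip"]:
    for m in mark_of(c,t)[:3]: print(t,m, px2w(c,*m["centre"]).round(4))
E
```

```text
time_s: 1.35
tcp_pos: [0.4583, -0.3229, 0.222]
ee_rot: [[0.002, 0.103, 0.995], [-0.001, 0.995, -0.103], [-1.0, -0.0, 0.002]]
wrist_force: [0.8, -0.4, 0.1]
gripper_width: 1.002
{'time_s': 1.35, 'joints': [-18.603, 16.607, -10.539, 0.002, -62.751, -77.312], 'joint_velocities': [47.044, 11.415, -0.111, 0.035, 10.854, -74.978], 'effort': [-2.795, -35.629, 17.495, 3.907, -0.283, 0.86], 'tcp_pos': [0.458, -0.323, 0.222], 'ee_rot': [[0.002, 0.103, 0.995], [-0.001, 0.995, -0.103], [-1.0, -0.0, 0.002]], 'wrist_force': [0.838, -0.438, 0.14], 'moment': [-0.118, -0.046, 0.016], 'gripper_width': 1.002}
blue_grip {'centre': [277.3, 200.5], 'confidence': 0.65} [ 0.4528 -0.3228  0.1078]
```

View pics/w1.png

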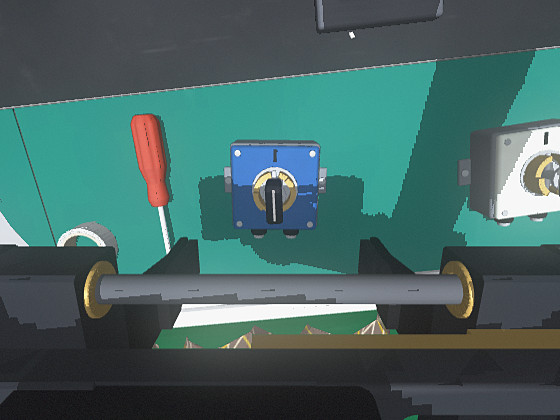

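The wrist view shows the blue knob at about (275, 202) px, with its bar close to square with the jaws. The arm was still settling, so I'll measure again.

Run:
```python
from h import *
c=capture("wrist");c=capture("wrist");s=sense();print(np.round(s["tcp_pos"],4),np.round(s["ee_rot"],3).tolist(),np.abs(s["joint_velocities"]).max())
im=c["image"];cv2.imwrite("pics/w2.png",cv2.resize(im[130:250,220:340],(600,600),interpolation=cv2.INTER_CUBIC))
v,u=np.mgrid[170:235,240:320]
v=v.ravel();u=u.ravel()
Q=np.array([px2w(c,x,y,float(c["z_map"][y,x])) for x,y in zip(u,v)])
k=(Q[:,2]>.1)&(Q[:,2]<.115);T=Q[k];print(len(T),T.mean(0).round(4),np.median(T[:,2]))
r=cv2.minAreaRect((T[:,:2]*1000).astype(np.float32));print(r)
k=(abs(Q[:,2]-.05)<.006);B=Q[k];print(len(B),np.median(B[:,2]),cv2.minAreaRect((B[:,:2]*1000).astype(np.float32)))
k=(abs(Q[:,2]-.071)<.005);B=Q[k];print(len(B),cv2.minAreaRect((B[:,:2]*1000).astype(np.float32)))
```

```text
[ 0.4576 -0.3235  0.2213] [[-0.001, 0.098, 0.995], [0.0, 0.995, -0.098], [-1.0, -0.0, -0.001]] 2.4638726059468596
675 [ 0.4552 -0.3262  0.1072] 0.10746437784763868
((456.3780822753906, -326.34912109375), (14.049633979797363, 33.790523529052734), 86.60720825195312)
3156 0.04983613950809754 ((468.0369873046875, -323.26251220703125), (77.5587158203125, 62.89019012451172), 83.97203063964844)
317 ((456.2145690917969, -326.53857421875), (39.24678421020508, 29.534778594970703), 86.37044525146484)
```

View pics/w2.png

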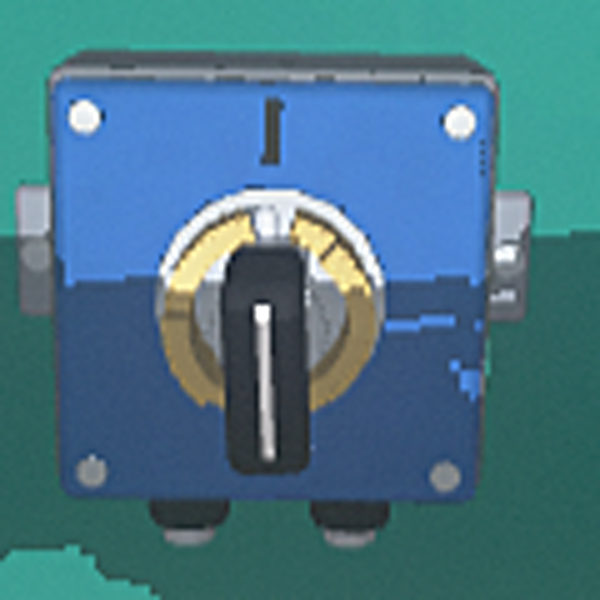

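```bash
python3 -m creep '[[0.6,-1,-3,-25,0.03],[0.6,-1,-3,-50,0.04],[0.6,-1,-3,-75,0.04],[0.6,-1,-3,-95,0.04],[0.6,-1,-3,-110,0.04],[0.6,-1,-3,-120,0.04],[0.6,-1,-3,-125,0.04],[0.6,-1,-3,-125,0.04]]'
python3 - <<'E'
from h import *
s=sense();print({k:np.round(s[k],4).tolist() for k in ["tcp_pos","wrist_force","gripper_width","joint_velocities"]})
c=capture("wrist");cv2.imwrite("pics/w3.png",c["image"])
E
```

```text
time_s: 2.35
tcp_pos: [0.4562, -0.327, 0.0962]
ee_rot: [[-0.001, 0.059, 0.998], [0.0, 0.998, -0.059], [-1.0, 0.0, -0.001]]
wrist_force: [-0.4, 0.3, -0.2]
gripper_width: 0.605
{'tcp_pos': [0.4562, -0.327, 0.0962], 'wrist_force': [-0.3539, 0.2658, -0.228], 'gripper_width': 0.6046, 'joint_velocities': [0.4698, -0.8894, 0.8779, 0.2583, -0.4805, -0.0075]}
```

View pics/w3.png

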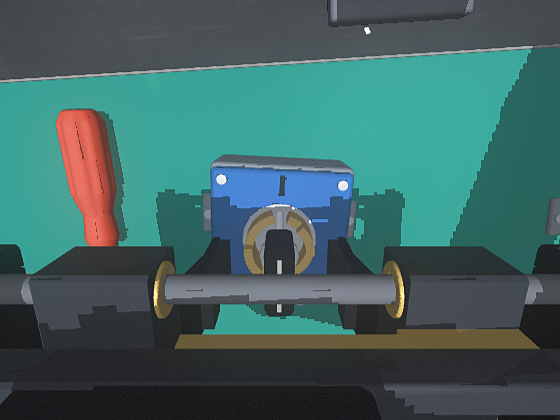

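The knob at about (279, 270) px is centred between the fingers at (210) and (345). I'll close on it.

```bash
python3 -m creep '[[0.3,0,0,-1,0],[0,0,0,-1,0],[0,0,0,-1,0],[0,0,0,-1,0],[0,0,0,-1,0],[0,0,0,-1,0],[0,0,0,-1,0],[0,0,0,-1,0]]'
```

```text
time_s: 3.2
tcp_pos: [0.4567, -0.327, 0.0959]
ee_rot: [[0.0, 0.059, 0.998], [-0.0, 0.998, -0.059], [-1.0, -0.0, 0.0]]
wrist_force: [-0.4, 0.2, -0.2]
gripper_width: 0.156
```

```bash
python3 -m creep '[[0,0,0,3,0],[0,0,0,6,0],[0,0,0,9,0],[0,0,0,12,0],[0,0,0,15,0],[0,0,0,18,0],[0,0,0,18,0],[0,0,0,18,0]]'
python3 - <<'E'
from h import *
c=capture("wrist");cv2.imwrite("pics/w4.png",c["image"])
E
```

```text
time_s: 4.0
tcp_pos: [0.4566, -0.3269, 0.1138]
ee_rot: [[0.0, 0.059, 0.998], [-0.0, 0.998, -0.059], [-1.0, -0.0, 0.0]]
wrist_force: [1.7, -1.1, -5.8]
gripper_width: 0.155
```

View pics/w4.png

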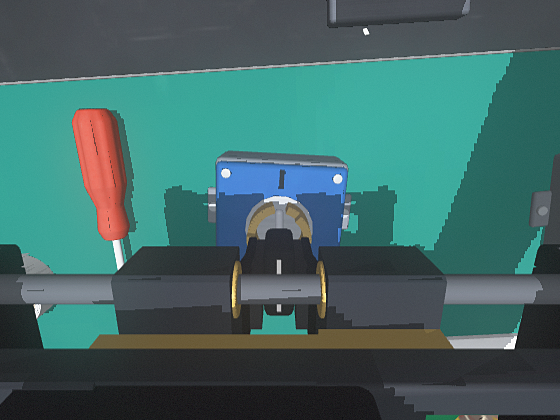

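The wrist force of −5.8 N matches the spring at 18 mm, so the knob is up. Next I turn it counter-clockwise.

```bash
python3 -m creep '[[0,0,0,18,0.08],[0,0,0,0,0.18],[0,0,0,0,0.28],[0,0,0,0,0.38],[0,0,0,0,0.48],[0,0,0,0,0.58],[0,0,0,0,0.65],[0,0,0,0,0.65]]' --help 2>/dev/null | head -0; echo skip
```

```text
skip
```

That command had a mistake: its first row asked for +18 mm more lift, and the call may have run. I'm checking the state before anything else.

Run:
```python
from h import *
s=sense();print({k:np.round(s[k],4).tolist() for k in ["time_s","tcp_pos","ee_rot","wrist_force","moment","gripper_width","joint_velocities"]})
```

```text
{'time_s': 4.05, 'tcp_pos': [0.4566, -0.3269, 0.1137], 'ee_rot': [[-0.0001, 0.0589, 0.9983], [-0.0002, 0.9983, -0.0589], [-1.0, -0.0002, -0.0001]], 'wrist_force': [1.6823, -0.7085, -7.2757], 'moment': [-0.3791, -0.5839, 0.0003], 'gripper_width': 0.1587, 'joint_velocities': [0.081, 0.0682, 0.12, 0.1226, -0.003, -0.0238]}
```

It didn't run: the clock is still at 4.05 s and the pose is unchanged. Now the correct turn.

```bash
python3 -m creep '[[0,0,0,0,0.08],[0,0,0,0,0.17],[0,0,0,0,0.26],[0,0,0,0,0.35],[0,0,0,0,0.44],[0,0,0,0,0.53],[0,0,0,0,0.6],[0,0,0,0,0.6]]'
python3 -c "
from h import *
s=sense();print(np.round(s['moment'],3),np.round(s['joints'],1))"
```

```text
time_s: 4.85
tcp_pos: [0.4567, -0.3271, 0.1136]
ee_rot: [[0.0, -0.515, 0.857], [-0.0, 0.857, 0.515], [-1.0, -0.0, -0.0]]
wrist_force: [2.4, -1.8, -6.6]
gripper_width: 0.157
[-0.606 -0.482  0.074] [-19.1  23.1 -18.3   0.  -48.6 -39.9]
```

```bash
python3 -m creep '[[0,0,0,0,0.09],[0,0,0,0,0.18],[0,0,0,0,0.27],[0,0,0,0,0.36],[0,0,0,0,0.45],[0,0,0,0,0.53],[0,0,0,0,0.57],[0,0,0,0,0.57]]'
python3 -c "
from h import *
s=sense();print(np.round(s['moment'],3),np.round(s['joints'],1),np.arctan2(-s['ee_rot'][0][1],s['ee_rot'][1][1]))"
```

```text
time_s: 5.65
tcp_pos: [0.4567, -0.3272, 0.1135]
ee_rot: [[0.001, -0.895, 0.446], [-0.0, 0.446, 0.895], [-1.0, -0.001, 0.0]]
wrist_force: [1.6, -1.8, -6.5]
gripper_width: 0.16
[-0.565 -0.582 -0.258] [-19.1  23.1 -18.3   0.  -48.5  -7.4] 1.108385589889183
```

```bash
python3 -m creep '[[0,0,0,0,0.01],[0,0,0,0,0.02],[0,0,0,0,0.03],[0,0,0,0,0.04],[0,0,0,0,0.04],[0,0,0,0,0.04],[0,0,0,0,0.04],[0,0,0,0,0.04]]'
python3 - <<'E'
from h import *
s=sense();print(np.round(s['moment'],3),np.round(s['joints'],1),np.arctan2(-s['ee_rot'][0][1],s['ee_rot'][1][1]))
c=capture("wrist");cv2.imwrite("pics/w5.png",c["image"])
E
```

```text
time_s: 6.45
tcp_pos: [0.4567, -0.3271, 0.1135]
ee_rot: [[0.001, -0.912, 0.41], [-0.0, 0.41, 0.912], [-1.0, -0.001, 0.0]]
wrist_force: [2.4, -1.6, -6.3]
gripper_width: 0.162
[-0.505 -0.588 -0.706] [-19.1  23.1 -18.3  -0.  -48.5  -5.1] 1.1481633771353292
```

View pics/w5.png

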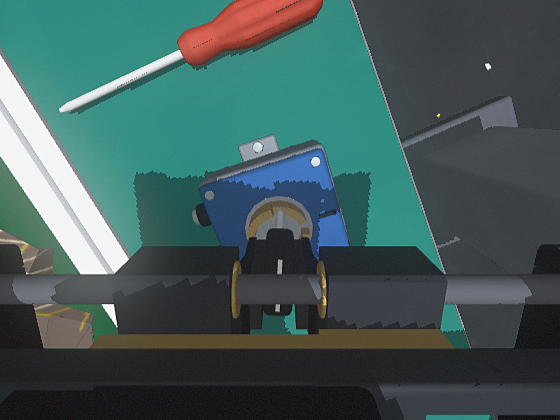

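The resisting moment rose to 0.7 N m, so the knob is against the end stop. I'll relax the turn slightly, lower onto the thread and open.

```bash
python3 -m creep '[[0,0,0,0,-0.02],[0,0,0,-1,-0.04],[0,0,0,-2,-0.045],[0,0,0,-3,-0.045],[0,0,0,-3,-0.045],[0,0,0,-3,-0.045],[0,0,0,-3,-0.045],[0,0,0,-3,-0.045]]'
python3 - <<'E'
from h import *
s=sense();print(np.round(s['moment'],3),np.round(s['joints'],1),np.arctan2(-s['ee_rot'][0][1],s['ee_rot'][1][1]))
E
```

```text
time_s: 7.3
tcp_pos: [0.4567, -0.3271, 0.1105]
ee_rot: [[0.001, -0.893, 0.451], [-0.0, 0.451, 0.893], [-1.0, -0.001, 0.0]]
wrist_force: [0.7, -1.7, -6.2]
gripper_width: 0.156
[-0.573 -0.494 -0.229] [-19.1  23.4 -18.4   0.  -48.2  -7.7] 1.1033587861086114
```

```bash
python3 -m creep '[[0.2,0,0,0,0],[0.3,0,0,0,0],[0.5,0,0,0,0],[0.6,0,0,0,0],[0.6,0,0,0,0],[0.6,0,0,5,0],[0.6,0,0,20,0],[0.6,0,0,40,0]]'
python3 -m creep '[[0.6,0,0,30,0],[0.6,0,0,60,0],[0.6,0,0,80,0],[0.6,0,0,80,0],[0.6,0,0,80,0],[0.6,0,0,80,0],[0.6,0,0,80,0],[0.6,0,0,80,0]]'
python3 - <<'E'
from h import *
c=capture("wrist");im=c["image"];cv2.imwrite("pics/w6.png",im)
s=sense();print(np.round(s["tcp_pos"],4))
v,u=np.mgrid[100:245,180:400];v=v.ravel();u=u.ravel()
Q=np.array([px2w(c,x,y,float(c["z_map"][y,x])) for x,y in zip(u,v)])
near=np.hypot(Q[:,0]-.4565,Q[:,1]+.3265)<.03
k=near&(Q[:,2]>.1)&(Q[:,2]<.14);T=Q[k];print(len(T),np.median(T[:,2]))
k=near&(abs(Q[:,2]-np.median(T[:,2]))<.005)
print(cv2.minAreaRect((Q[k][:,:2]*1000).astype(np.float32)))
t=capture("scene");cv2.imwrite("pics/s6.png",t["image"])
E
```

```text
time_s: 8.1
tcp_pos: [0.4561, -0.3269, 0.1504]
ee_rot: [[-0.002, -0.893, 0.451], [0.001, 0.451, 0.893], [-1.0, 0.002, -0.0]]
wrist_force: [0.3, 0.6, 0.3]
gripper_width: 0.594
time_s: 8.9
tcp_pos: [0.4558, -0.3268, 0.2295]
ee_rot: [[-0.004, -0.893, 0.451], [0.001, 0.451, 0.893], [-1.0, 0.004, -0.0]]
wrist_force: [0.1, -0.4, -0.8]
gripper_width: 0.599
[ 0.4559 -0.3268  0.2297]
749 0.12160583803481129
((456.2796936035156, -326.5032043457031), (34.4904670715332, 13.959041595458984), 61.17060470581055)
```

View pics/w6.png

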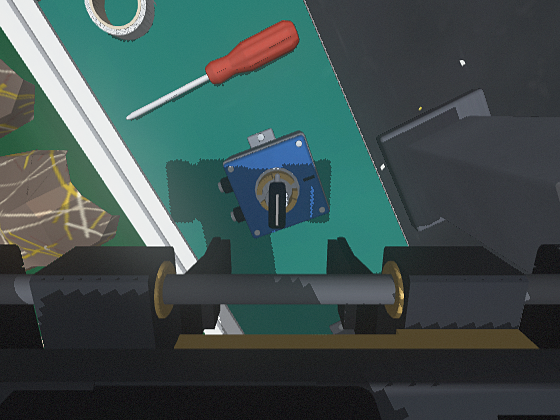

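View pics/s6.png

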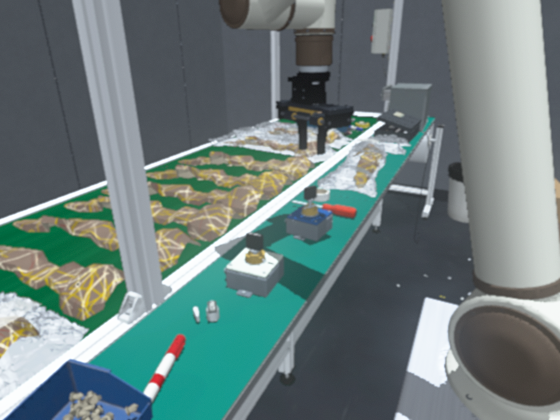

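Run:
```python
from h import *
for i in range(2):
    c=capture("wrist");im=c["image"]
    v,u=np.mgrid[100:245,180:400];v=v.ravel();u=u.ravel()
    Q=np.array([px2w(c,x,y,float(c["z_map"][y,x])) for x,y in zip(u,v)])
    near=np.hypot(Q[:,0]-.4565,Q[:,1]+.3265)<.03
    k=near&(abs(Q[:,2]-.1215)<.004);T=Q[k]
    w,V=np.linalg.eigh(np.cov(T[:,:2].T));d=V[:,1];print("PCA",np.degrees(np.arctan2(d[1],d[0]))%180,np.median(T[:,2]),T[:,2].std())
    g=im.max(2)[v,u];L=Q[k&(g>150)];
    w,V=np.linalg.eigh(np.cov(L[:,:2].T));d=V[:,1];print("line",len(L),np.degrees(np.arctan2(d[1],d[0]))%180)
    hsv=cv2.cvtColor(im,cv2.COLOR_BGR2HSV)
    m=cv2.inRange(hsv,(105,110,50),(125,255,255));m[:110]=0;m[245:]=0;m[:,:200]=0;m[:,340:]=0
    m=cv2.morphologyEx(m,cv2.MORPH_OPEN,np.ones((5,5)))
    P=np.array([px2w(c,x,y,float(c["z_map"][y,x]))for x,y in cv2.findNonZero(m)[:,0]]);P=P[abs(P[:,2]-.05)<.004]
    print("box",cv2.minAreaRect((P[:,:2]*1000).astype(np.float32)),P[:,2].mean())
cv2.imwrite("pics/w7.png",cv2.resize(im[120:250,210:340],(600,600),interpolation=cv2.INTER_CUBIC))
```

```text
PCA 62.99344485788677 0.12167958848838117 0.0009999626937148905
line 39 61.92671074647213
box ((456.40411376953125, -327.06878662109375), (84.67695617675781, 85.35633850097656), 83.71790313720703) 0.04976040269571554
PCA 62.22451856900524 0.12163708357619493 0.0010560703829083293
line 48 62.03777955029669
box ((456.590087890625, -327.1219482421875), (84.71247863769531, 85.39408111572266), 83.59437561035156) 0.049791566065951885
```

View pics/w7.png

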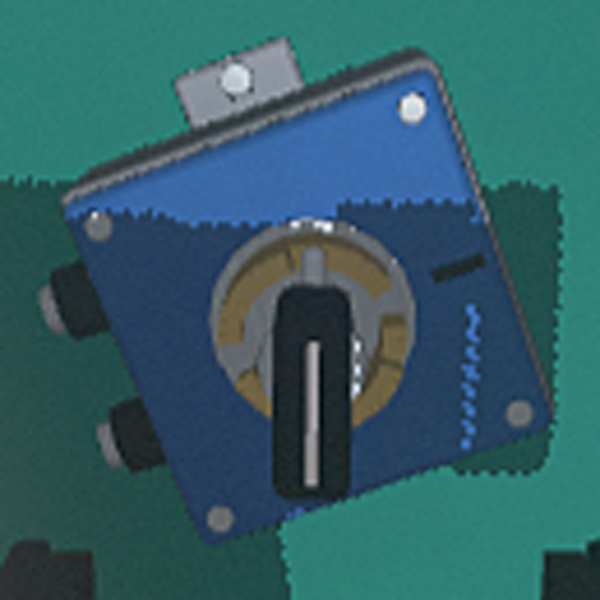

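```bash
python3 -c "
from h import *
s=sense();print(s['time_s'],s['wrist_force']);print(finish_job())"
```

```text
9.1 [0.19244422 0.35014952 0.6733734 ]
the job is handed in; nothing more can be done
None
```

The blue box's screw is parked in the out position, and I handed the job in at 9.1 s of the 32 s allowed. I gripped the knob, pulled it up 18 mm and turned it counter-clockwise. The resisting moment rose to 0.7 N m at the end stop. I then lowered the screw about 3 mm onto the thread, let go and backed off.

**Last checks**
- **Lift:** the knob stands about 14.1 mm above its rest height, and the thread's end is at about 14.5 mm. The difference is within the camera error.
- **Turn:** the knob sits about 68.6° (1.2 rad) from the box's axes, which matches the end stop. One coarser estimate gave 67.4°.
- **Stability:** the last two pictures agreed to within 0.05 mm in height and 1° in turn. The gripper was clear of everything, with wrist force under 1 N.
- **White box:** I never went near it, and it looked unchanged in the scene picture.

I mistyped one move command: its first row asked for an extra 18 mm of lift. It never ran, and the clock and pose confirmed that before I went on.

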